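# Stand the fallen axle rests back up

### The arm

A 6-joint arm with a two-finger parallel gripper is mounted at the origin on the work surface. World frame = base frame: x ahead of the robot, y to its left, z up, the work surface at z = 0. Lengths are in m, angles in rad, forces in N, time in s.
With the tool pointing down it reaches from about 0.3 to 0.775 m from the base axis. Payload 14.6 kg.
Tool frame: the origin (TCP) lies at the very end of the fingers, on their centre line; the grasp point (between the pads) lies 19 mm behind it; z points along the fingers, y is the line along which they close (so a half turn about z gives the same grasp; the last joint's range is limited). The gripper opens to 94 mm and grips with 3 to 60 N. Pads are 16 mm wide; open, the fingers measure 119 mm over their backs; the gripper's body (75 mm by 177 mm) begins 78 mm behind the grasp point.
Start: joints at [1.146, 0.3, 1.521, -0, 1.321, -0.067], TCP at [0.193, 0.515, 0.205] pointing down, gripper open.
Joint ranges: [-3.03, 3.03], [-0.79, 2.21], [0.23, 2.52], [-1.04, 4.18], [0, 3.07], [-2.55, 2.55]. Speed limits (rad/s): [2.22, 2.22, 2.57, 3.14, 3.14, 3.14].

### API

Orientations are given as [roll, pitch, yaw] about the fixed x, y, z axes, in that order (R = Rz(yaw) Ry(pitch) Rx(roll)).
In Python, from station import ctrl gives the robot as it stands.
- The arm moves only by the tool carry_out, never from a script. Its argument "motion" is text: rows parted by semicolons, each of 7 numbers parted by spaces: the shift along the world's x, y, z in m, then the turn, a rotation vector about the world's x, y, z in degrees, then the closure in counts, from 0 (fully open) to 255 (shut). In form: dx dy dz wx wy wz hand; .... A call has 1 to 20 rows; each row shifts and turns the commanded pose from where the row before left it; what a row does not reach is not made up. A row lasts 1/12 s, in which the tool goes at most 41.7 mm and 7.16 degrees, less where a joint would pass 70% of its speed; a pose out of reach is approached as far as the arm can. A call is refused whole if a number of a shift passes 0.0417 or a number of a turn 7.16, either way. A call with a gripper value outside its range is refused whole. The fingers move at their own pace and stop on an object; "grip_force" is the grip in N (left out, the last holds). Time passes only in rows, so rows that do not move let the fingers close. It gives the time, the measured TCP pose, the force, the opening and the grip force at its end, in the units of the state.
- ctrl.get_obs(): the state, without advancing time (a new reading comes with each control period).
- ctrl.camera(name): name is "scene" or "top" or "wrist"; returns a dict with "pixels" (420x560x3 uint8, red, green, blue), "range_z" (420x560 float32, m along the optical axis (not along the pixel's ray), 0 where there is no reading), "K" (3x3 intrinsics, pixels), "position" and "attitude" of the camera in the world. Camera axes: x right, y up, looking along -z (the intrinsics and any distortion apply to the point x, -y, -z); pixel columns grow to the right and rows downward; lengths in m; the calibration is good to about 2 mm. A picture is of the moment at which its call begins.
- ctrl.hand_in(): hands the job in; it is judged then, once.
The state is a dict: "time_s": time; "qpos": joint angles; "joint_vel": joint speeds; "tau": joint torques, N m; "ee_pos": TCP position; "eef_rot": TCP orientation; "force": force on the tool from outside, world axes, zero at the start; "moment": the same for the moment, N m; "grip_width": finger opening in m; "grip_force": force on a finger pad.
Only numpy, scipy, OpenCV 4.12 (cv2) and the standard library are available. Lean on these libraries where they do the work, as an engineer would, in place of code of your own. Each camera call takes 0.05 s, during which the arm holds its last target. There are 200 camera calls.

### The job

Two of the three steel axle rests on the bike-shop bench have been knocked flat on their backs, with their foot plates sticking straight up. Slowly push each of the two over by its foot plate with the fingertips until it stands upright on its foot again, about where it lay: do not grip, lift or ram them. Leave the rest that already stands and all the other things on the bench where they are.

Things in the scene. Friction and masses are not known exactly. Their poses are not given: they have to be found in the camera images.
- rest_tall: Taller fallen axle rest, loose L of bare steel, 0.6-0.86 kg. Wall 110 mm long, 70 wide, 5 thick, notched at its end; foot plate 85 long from the heel, 70 wide, 9 thick. Origin: middle of the heel edge (outer corner of the L), at bench height lying or standing. Own x: along the wall to its notch; own z: along the foot plate to its toe. Lying: z up, x level. Standing: x up, z level.
- rest_short: Shorter, wider fallen axle rest, loose L of bare steel, 0.6-0.88 kg. Wall 85 mm long, 90 wide, 5 thick, notched at its end; foot plate 75 long from the heel, 90 wide, 9 thick. Origin: middle of the heel edge (outer corner of the L), at bench height lying or standing. Own x: along the wall to its notch; own z: along the foot plate to its toe. Lying: z up, x level. Standing: x up, z level.
- rest_tall_toe (a point): Middle of the toe edge of the taller rest's foot plate, on its inner face (9 mm along own x, 85 mm along own z from the origin). As it lies it is 85 mm over the bench. Pushed here towards own -x (about 2.5 N), the rest turns about its heel edge and goes on by itself past about 45 degrees.
- rest_short_toe (a point): Middle of the toe edge of the shorter rest's foot plate, on its inner face (9 mm along own x, 75 mm along own z from the origin). As it lies it is 75 mm over the bench. Pushed here towards own -x (about 2.5 N), the rest turns about its heel edge and goes on by itself past about 45 degrees.
- rest_spare: Third axle rest, same size as the taller one, loose, already standing on its foot beyond the others: 110 mm high, foot 85 mm long and 70 mm wide. Origin: middle of its heel edge on the bench; z up, its foot points to its own -x. Bystander.
- tape: Green tape roll lying flat between the fallen rests, 92 mm across, 24 mm high; origin centre of its underside. Bystander.
- driver: Screwdriver lying on the bench nearest the robot, about 200 mm long, lower than 40 mm; origin near its middle, own x towards the tip. Bystander.
- spray: White and blue spray can standing, 60 mm across, 190 mm high; origin centre of its underside. Bystander.
- fluid: Black bottle standing, 68 mm across, 140 mm high; origin centre of its underside. Bystander.
- jar: Glass jar with green lid standing on the right, 72 mm across, 85 mm high; origin centre of its underside. Bystander.
- glue: Small white bottle standing on the left, 38 mm across, 90 mm high; origin centre of its underside. Bystander.

How it is judged:
At the end, for the whole second after the job is handed in: Both fallen rests stand upright on their feet (wall within 0.08 rad of vertical, heel edge on the bench within 6 mm), at rest, each heel within 70 mm of where it lay; the third rest and the other bystanders within 30 mm of where they were (angle between each of rest_tall, rest_short's own x axis and vertical below 0.08 rad and height (world z) of each of rest_tall, rest_short below 0.006 m and distance of each of rest_tall, rest_short from where it was at the start of the episode below 0.07 m and linear speed of each of rest_tall, rest_short below 0.02 m/s and angular speed of each of rest_tall, rest_short below 0.1 rad/s and distance of each of rest_spare, tape, driver, spray, fluid, jar, glue from where it was at the start of the episode below 0.03 m); the robot touches nothing.
It fails at once if a fallen rest is lifted: its heel edge rises more than 25 mm off the bench (height (world z) of any of rest_tall, rest_short above 0.025 m).
It fails at once if a fallen rest is gripped or rammed: the fingers bear on it with more than 45 N (contact force between the fingers and rest_tall above 45 N or contact force between the fingers and rest_short above 45 N).
It fails at once if the axle rest that already stood is shifted more than 30 mm or tipped (distance of rest_spare from where it was at the start of the episode above 0.03 m or angle between rest_spare's own z axis and vertical above 0.3 rad).
It fails at once if another thing on the bench (tape, screwdriver, can, bottles, jar) is shifted more than 30 mm or tipped (distance of any of tape, driver, spray, fluid, jar, glue from where it was at the start of the episode above 0.03 m or angle between any of spray, fluid, jar, glue's own z axis and vertical above 0.3 rad).
It also fails if it takes over 58 s, if anything falls off the work surface, if the arm or the gripper's body presses on something with over 40 N, if the wrist force passes 120 N, or if a joint passes its speed limit or range.

## Working session

There is one attempt and no reset: what is moved stays moved. The work goes in short steps, Python scripts to look and compute and a tool call to move; the robot and the scene stay as the last step left them, time stands still between calls to the robot, and variables do not carry over. Pictures are saved under pics/ and viewed, at most 10 in all, crops included, and the job is handed in when it is done.

Besides the shell and the picture viewer there is one more tool, called by a JSON object that holds its "fn" and its "kwargs". carry_out: Moves the arm, as the interface text tells. Its arguments: {"type":"object","properties":{"motion":{"type":"string"},"grip_force":{"type":"number"}},"required":["motion"]}

```bash
mkdir -p pics; cat > h.py <<'E'
import numpy as np, cv2
from station import ctrl
def cloud(c):
    K=np.array(c["K"]);Z=c["range_z"];v,u=np.mgrid[:Z.shape[0],:Z.shape[1]]
    p=np.stack([(u-K[0,2])/K[0,0]*Z,-(v-K[1,2])/K[1,1]*Z,-Z],-1)
    A=np.array(c["attitude"])
    if A.shape!=(3,3):
        r,pi,y=A
        from scipy.spatial.transform import Rotation as R
        A=R.from_euler('xyz',A).as_matrix()
    W=p@A.T+np.array(c["position"]); W[Z==0]=np.nan
    return W
E
python3 - <<'E'
from h import *
for n in("top","scene"):
    c=ctrl.camera(n);cv2.imwrite(f"pics/{n}0.png",c["pixels"][...,::-1]);print(n,c["K"],c["position"],c["attitude"],c.keys())
    np.savez(n+"0.npz",W=cloud(c),p=c["pixels"])
print(ctrl.get_obs())
E
```

```text
top [[445.76670555   0.         284.06938398]
 [  0.         445.76670555 209.79574532]
 [  0.           0.           1.        ]] [4.89129709e-01 9.99230171e-04 1.20176895e+00] [ 0.09523768  0.01175258 -1.58730123] dict_keys(['pixels', 'range_z', 'K', 'position', 'attitude'])
scene [[458.06129035   0.         279.81994863]
 [  0.         458.06129035 209.09419338]
 [  0.           0.           1.        ]] [ 1.29674689 -0.09042003  0.97058363] [0.67101783 0.0144045  1.42461266] dict_keys(['pixels', 'range_z', 'K', 'position', 'attitude'])
{'time_s': 0.1, 'qpos': array([ 1.14642405e+00,  3.00430916e-01,  1.52151117e+00,  1.75049146e-06,
        1.32071897e+00, -6.66021771e-02]), 'joint_vel': array([ 1.17015483e-03, -1.26668220e-03, -2.68182880e-03, -3.05769401e-05,
       -1.38229142e-04, -7.43462088e-04]), 'tau': array([ 3.21647960e-03, -5.32635355e+01, -3.53289199e+01,  7.10139703e-02,
        2.34016153e-02, -1.08331852e-05]), 'ee_pos': array([0.19250766, 0.51495517, 0.20493795]), 'eef_rot': array([-3.14052673e+00, -7.27974586e-05,  2.78382208e+00]), 'force': array([ 0.53524247, -0.36872264, -0.13396342]), 'moment': array([0.03237639, 0.03688858, 0.00604581]), 'grip_force': 0.0, 'grip_width': 0.09420094524231562}
```

View pics/top0.png

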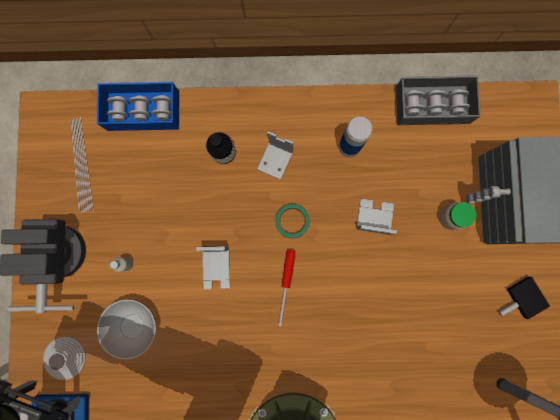

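View pics/scene0.png

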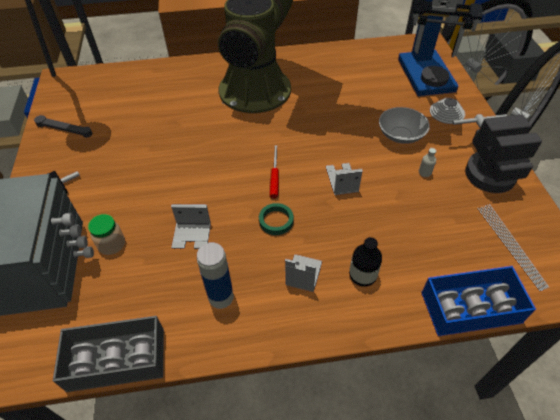

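The top view shows the fallen rests at about (215,265), with its foot plate on the far edge, and (377,215), with its foot plate on the near edge. The spare is at (276,155), the tape at (292,220), the driver at (287,290) and the jar at (460,215). The scene view confirms both foot plates point up, at (345,180) and (190,215).

```bash
python3 - <<'E'
from h import *
from scipy.ndimage import label
for n in("top","scene"):
    d=np.load(n+"0.npz");W=d["W"];p=d["p"].astype(int)
    print(n,"table z",np.nanmedian(W[...,2]))
    # metal: low saturation
    sat=p.max(-1)-p.min(-1)
    near=(W[...,0]>.25)&(W[...,0]<.75)&(abs(W[...,1])<.36)
    m=near&(sat<45)&(p.max(-1)>60)
    l,k=label(m)
    for i in range(1,k+1):
        q=W[l==i]
        if len(q)<80: continue
        print(i,len(q),"px",np.argwhere(l==i).mean(0)[::-1].round(),"min",q.min(0).round(3),"max",q.max(0).round(3))
        r=cv2.minAreaRect(q[:,:2].astype(np.float32)); print("  rect",np.round(r[0],3),np.round(r[1],3),round(r[2],1))
        for a,b in((.0,.02),(.02,.05),(.05,.1)):
            h=q[(q[:,2]>a)&(q[:,2]<b)]
            if len(h)>8:
                r=cv2.minAreaRect(h[:,:2].astype(np.float32)); print("   z",a,b,len(h),np.round(np.median(h,0),3),"rect",np.round(r[0],3),np.round(r[1],3),round(r[2],1))
    hi=near&(W[...,2]>.02);l,k=label(hi)
    for i in range(1,k+1):
        q=W[l==i]
        if len(q)>60: print("tall",len(q),q.mean(0).round(3),q.min(0).round(3),q.max(0).round(3))
E
```

```text
top table z -5.557528555955038e-05
1 108 px [358. 142.] min [ 0.744 -0.184  0.126] max [ 0.75  -0.151  0.193]
  rect [ 0.747 -0.167] [0.033 0.006] 89.5
2 101 px [225. 159.] min [0.732 0.146 0.005] max [0.75  0.2   0.072]
  rect [0.74  0.172] [0.014 0.055] 6.7
   z 0.0 0.02 11 [0.735 0.173 0.012] rect [0.738 0.169] [0.008 0.042] 14.9
   z 0.02 0.05 49 [0.736 0.167 0.034] rect [0.74  0.173] [0.014 0.054] 6.6
   z 0.05 0.1 41 [0.738 0.161 0.063] rect [0.739 0.169] [0.012 0.05 ] 12.1
7 510 px [274. 165.] min [ 0.69  -0.005 -0.003] max [0.75  0.086 0.016]
  rect [0.732 0.04 ] [0.072 0.068] 64.9
   z 0.0 0.02 505 [0.726 0.038 0.01 ] rect [0.732 0.041] [0.073 0.067] 67.3
8 1013 px [375. 217.] min [ 0.533 -0.281 -0.004] max [ 0.63  -0.181  0.08 ]
  rect [ 0.582 -0.231] [0.091 0.085] 80.4
   z 0.0 0.02 802 [ 0.586 -0.23   0.005] rect [ 0.582 -0.231] [0.091 0.085] 80.3
   z 0.02 0.05 31 [ 0.541 -0.224  0.033] rect [ 0.542 -0.221] [0.083 0.007] 75.2
   z 0.05 0.1 154 [ 0.545 -0.223  0.074] rect [ 0.545 -0.225] [0.089 0.01 ] 80.6
71 1057 px [215. 266.] min [ 0.397  0.162 -0.007] max [0.51  0.252
[... 1974 characters left out ...]
.549 -0.226] [0.088 0.01 ] 83.1
96 286 px [307. 262.] min [ 0.682  0.009 -0.005] max [0.75  0.084 0.014]
  rect [0.711 0.046] [0.078 0.046] 58.0
   z 0.0 0.02 268 [0.714 0.044 0.008] rect [0.715 0.042] [0.076 0.044] 65.4
103 2464 px [286. 375.] min [ 0.701 -0.36  -0.764] max [ 0.75   0.36  -0.735]
  rect [0.725 0.   ] [0.72  0.049] 90.0
tall 64 [0.306 0.353 0.042] [0.259 0.342 0.024] [0.347 0.36  0.052]
tall 151 [0.45  0.003 0.023] [ 0.397 -0.012  0.02 ] [0.496 0.017 0.029]
tall 468 [0.505 0.196 0.056] [0.495 0.162 0.02 ] [0.51  0.233 0.087]
tall 338 [ 0.575 -0.01   0.023] [ 0.525 -0.055  0.02 ] [0.619 0.035 0.028]
tall 549 [ 0.547 -0.226  0.051] [ 0.534 -0.271  0.02 ] [ 0.559 -0.181  0.078]
```

{"fn": "carry_out", "kwargs": {"motion": ".0227 -.0264 0 0 0 6.8 255;.0227 -.0264 0 0 0 6.8 255;.0227 -.0264 0 0 0 6.8 255;.0227 -.0264 0 0 0 0 255;.0227 -.0264 0 0 0 0 255;.0227 -.0264 0 0 0 0 255;.0227 -.0264 0 0 0 0 255;.0227 -.0264 0 0 0 0 255;.0227 -.0264 0 0 0 0 255;.0227 -.0264 0 0 0 0 255;.0227 -.0264 0 0 0 0 255;.0227 -.0264 0 0 0 0 255;0 0 0 0 0 0 255;0 0 0 0 0 0 255;0 0 0 0 0 0 255"}}

```text
time_s: 1.35
ee_pos: [0.4645, 0.1987, 0.2052]
eef_rot: [-3.142, -0.001, 3.139]
force: [0.4, 0.4, 0.4]
grip_width: 0.0007
grip_force: 0.0
```

{"fn": "carry_out", "kwargs": {"motion": "0 0 -.02 0 0 0 255;0 0 -.02 0 0 0 255;0 0 -.02 0 0 0 255;0 0 -.02 0 0 0 255;0 0 -.02 0 0 0 255;0 0 -.02 0 0 0 255;0 0 -.02 0 0 0 255;0 0 -.005 0 0 0 255;0 0 0 0 0 0 255;.003 0 0 0 0 0 255;.003 0 0 0 0 0 255;.003 0 0 0 0 0 255;.003 0 0 0 0 0 255;.003 0 0 0 0 0 255;.003 0 0 0 0 0 255;.003 0 0 0 0 0 255;.003 0 0 0 0 0 255"}}

```text
time_s: 2.77
ee_pos: [0.489, 0.1984, 0.0605]
eef_rot: [-3.142, -0.001, 3.139]
force: [-3.3, -0.4, 2.2]
grip_width: 0.0004
grip_force: 1.5
```

{"fn": "carry_out", "kwargs": {"motion": ".003 0 0 0 0 0 255;.003 0 0 0 0 0 255;.003 0 0 0 0 0 255;.003 0 0 0 0 0 255;.003 0 0 0 0 0 255;.003 0 0 0 0 0 255;.003 0 0 0 0 0 255;.003 0 0 0 0 0 255;.003 0 0 0 0 0 255;.003 0 0 0 0 0 255;.003 0 0 0 0 0 255;.003 0 0 0 0 0 255;.003 0 0 0 0 0 255"}}

```text
time_s: 3.85
ee_pos: [0.5284, 0.1984, 0.0605]
eef_rot: [3.142, 0.0, 3.139]
force: [-0.3, 0.7, 0.2]
grip_width: 0.0005
grip_force: 0.2
```

```bash
python3 - <<'E'
from h import *
c=ctrl.camera("scene");im=c["pixels"][90:270,240:440,::-1];cv2.imwrite("pics/s1.png",cv2.resize(im,None,fx=3,fy=3))
E
```

```text
(no output)
```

View pics/s1.png

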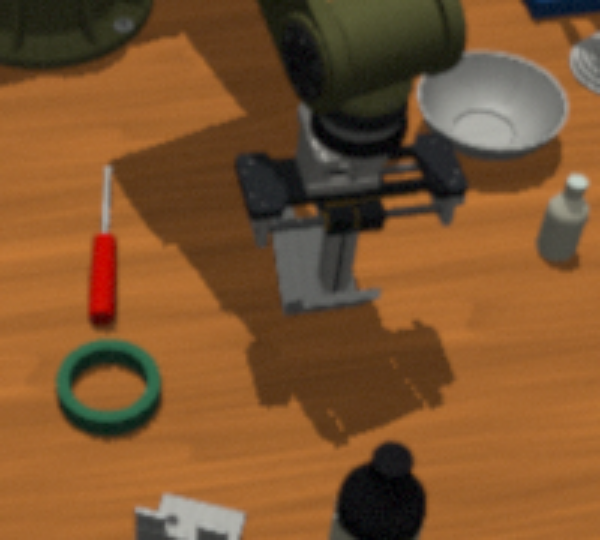

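The rest has tipped over: the foot is flat at (330,300) and the wall is upright behind the finger at (300,260). I'll move the finger clear and go up.

{"fn": "carry_out", "kwargs": {"motion": ".005 0 0 0 0 0 255;.005 0 0 0 0 0 255;0 0 .02 0 0 0 255;0 0 .03 0 0 0 255;0 0 .03 0 0 0 255;0 0 .03 0 0 0 255;0 0 .03 0 0 0 255;0 -.03 0 0 0 0 255;0 -.03 0 0 0 0 255;0 -.03 0 0 0 0 255;0 -.03 0 0 0 0 255;0 -.03 0 0 0 0 255;0 -.03 0 0 0 0 255"}}

```text
time_s: 4.98
ee_pos: [0.5381, 0.0169, 0.2007]
eef_rot: [-3.142, 0.001, 3.14]
force: [-0.2, -0.7, 0.6]
grip_width: 0.0
grip_force: 0.0
```

```bash
cat > m.py <<'E'
from h import *
import sys
x0,x1,y0,y1=map(float,sys.argv[1:])
c=ctrl.camera("scene");W=cloud(c)
b=(W[...,0]>x0)&(W[...,0]<x1)&(W[...,1]>y0)&(W[...,1]<y1)
for a,t in((.006,.013),(.02,.05),(.05,.08),(.08,.125),(.125,.4)):
    h=W[b&(W[...,2]>a)&(W[...,2]<t)]
    if len(h)>5:
        r=cv2.minAreaRect(h[:,:2].astype(np.float32));print(a,len(h),np.median(h,0).round(3),"max",h.max(0).round(3),"rect",np.round(r[0],3),np.round(r[1],3),round(r[2],1))
E
python3 m.py .38 .62 .13 .27
```

```text
0.006 508 [0.553 0.197 0.008] max [0.596 0.234 0.013] rect [0.553 0.198] [0.086 0.071] 1.4
0.02 181 [0.512 0.197 0.034] max [0.516 0.232 0.05 ] rect [0.512 0.197] [0.008 0.07 ] 0.8
0.05 197 [0.512 0.197 0.064] max [0.516 0.232 0.08 ] rect [0.512 0.197] [0.008 0.071] 1.4
0.08 178 [0.512 0.196 0.094] max [0.517 0.231 0.113] rect [0.511 0.197] [0.069 0.009] 88.0
```

The tall rest is upright (wall at x≈0.512 at every height) and its heel has not moved. Next, the short rest.

{"fn": "carry_out", "kwargs": {"motion": ".0055 -.031 0 0 0 -4.7 255;.0055 -.031 0 0 0 -4.7 255;.0055 -.031 0 0 0 0 255;.0055 -.031 0 0 0 0 255;.0055 -.031 0 0 0 0 255;.0055 -.031 0 0 0 0 255;.0055 -.031 0 0 0 0 255;.0055 -.031 0 0 0 0 255;0 0 0 0 0 0 255;0 0 0 0 0 0 255;0 0 0 0 0 0 255"}}

```text
time_s: 5.95
ee_pos: [0.582, -0.2292, 0.2003]
eef_rot: [3.141, -0.0, 2.975]
force: [-0.6, 0.1, 0.0]
grip_width: 0.0003
grip_force: 0.0
```

{"fn": "carry_out", "kwargs": {"motion": "0 0 -.02 0 0 0 255;0 0 -.025 0 0 0 255;0 0 -.025 0 0 0 255;0 0 -.025 0 0 0 255;0 0 -.025 0 0 0 255;0 0 -.02 0 0 0 255;0 0 -.01 0 0 0 255;0 0 0 0 0 0 255;-.003 .0005 0 0 0 0 255;-.003 .0005 0 0 0 0 255;-.003 .0005 0 0 0 0 255;-.003 .0005 0 0 0 0 255;-.003 .0005 0 0 0 0 255;-.003 .0005 0 0 0 0 255;-.003 .0005 0 0 0 0 255;-.003 .0005 0 0 0 0 255;-.003 .0005 0 0 0 0 255;-.003 .0005 0 0 0 0 255"}}

```text
time_s: 7.45
ee_pos: [0.5521, -0.2246, 0.0508]
eef_rot: [-3.141, 0.001, 2.975]
force: [2.0, 0.4, 2.0]
grip_width: 0.0005
grip_force: 1.2
```

{"fn": "carry_out", "kwargs": {"motion": "-.003 .0005 0 0 0 0 255;-.003 .0005 0 0 0 0 255;-.003 .0005 0 0 0 0 255;-.003 .0005 0 0 0 0 255;-.003 .0005 0 0 0 0 255;-.003 .0005 0 0 0 0 255;-.003 .0005 0 0 0 0 255;-.003 .0005 0 0 0 0 255"}}

```text
time_s: 8.12
ee_pos: [0.5275, -0.2205, 0.0503]
eef_rot: [3.142, -0.0, 2.975]
force: [0.7, -0.8, -0.3]
grip_width: 0.0006
grip_force: 0.1
```

```bash
python3 m.py .42 .66 -.3 -.15
```

```text
0.006 127 [ 0.544 -0.227  0.011] max [ 0.561 -0.183  0.013] rect [ 0.544 -0.226] [0.09  0.017] 79.7
0.02 691 [ 0.538 -0.227  0.034] max [ 0.617 -0.177  0.05 ] rect [ 0.563 -0.229] [0.091 0.101] 81.4
0.05 268 [ 0.517 -0.216  0.061] max [ 0.606 -0.176  0.08 ] rect [ 0.551 -0.219] [0.108 0.089] 2.3
0.08 133 [ 0.537 -0.222  0.099] max [ 0.542 -0.208  0.124] rect [ 0.535 -0.218] [0.017 0.031] 28.1
0.125 5697 [ 0.544 -0.22   0.33 ] max [ 0.589 -0.15   0.4  ] rect [ 0.511 -0.224] [0.15  0.155] 89.3
```

{"fn": "carry_out", "kwargs": {"motion": "-.003 .0005 0 0 0 0 255;-.003 .0005 0 0 0 0 255;-.003 .0005 0 0 0 0 255;-.003 .0005 0 0 0 0 255;-.003 .0005 0 0 0 0 255;-.003 .0005 0 0 0 0 255;0 0 0 0 0 0 255;0 0 0 0 0 0 255;0 0 0 0 0 0 255"}}

```text
time_s: 8.92
ee_pos: [0.51, -0.2176, 0.0505]
eef_rot: [-3.142, 0.0, 2.975]
force: [1.0, -0.9, 0.6]
grip_width: 0.0002
grip_force: 0.0
```

```bash
python3 m.py .42 .66 -.3 -.15
```

```text
0.006 164 [ 0.497 -0.202  0.008] max [ 0.648 -0.169  0.013] rect [ 0.539 -0.226] [0.091 0.221] 79.8
0.02 242 [ 0.537 -0.224  0.035] max [ 0.547 -0.18   0.05 ] rect [ 0.528 -0.223] [0.09  0.026] 80.8
0.05 298 [ 0.534 -0.222  0.064] max [ 0.547 -0.181  0.08 ] rect [ 0.522 -0.223] [0.09  0.039] 80.5
0.08 198 [ 0.521 -0.219  0.091] max [ 0.546 -0.18   0.125] rect [ 0.52  -0.222] [0.089 0.039] 79.7
0.125 5466 [ 0.526 -0.219  0.329] max [ 0.573 -0.15   0.4  ] rect [ 0.497 -0.225] [0.15  0.152] 90.0
```

It has gone over. I'll retreat straight up, clear of the wall, and verify.

{"fn": "carry_out", "kwargs": {"motion": "-.003 .0005 0 0 0 0 255;0 0 .02 0 0 0 255;0 0 .03 0 0 0 255;0 0 .03 0 0 0 255;0 0 .03 0 0 0 255;0 0 .03 0 0 0 255;0 0 .03 0 0 0 255;-.03 .01 0 0 0 0 255;-.03 .01 0 0 0 0 255;-.03 .01 0 0 0 0 255;0 0 0 0 0 0 255;0 0 0 0 0 0 255;0 0 0 0 0 0 255"}}

```text
time_s: 10.05
ee_pos: [0.4174, -0.1873, 0.2208]
eef_rot: [-3.141, 0.001, 2.975]
force: [0.4, 0.5, 0.7]
grip_width: 0.0001
grip_force: 0.0
```

```bash
python3 m.py .42 .66 -.3 -.15; echo; python3 m.py .38 .62 .13 .27; python3 - <<'E'
from h import *
c=ctrl.camera("scene");cv2.imwrite("pics/end.png",c["pixels"][...,::-1])
E
```

```text
0.006 201 [ 0.485 -0.219  0.008] max [ 0.546 -0.171  0.013] rect [ 0.501 -0.219] [0.09  0.078] 80.7
0.02 245 [ 0.536 -0.225  0.035] max [ 0.547 -0.18   0.05 ] rect [ 0.537 -0.225] [0.09  0.007] 80.3
0.05 232 [ 0.537 -0.225  0.063] max [ 0.546 -0.181  0.08 ] rect [ 0.536 -0.225] [0.09  0.008] 81.6
0.08 63 [ 0.536 -0.213  0.083] max [ 0.546 -0.18   0.088] rect [ 0.536 -0.224] [0.088 0.009] 79.7
0.125 1540 [ 0.437 -0.198  0.346] max [ 0.458 -0.15   0.4  ] rect [ 0.439 -0.215] [0.13  0.038] 89.9

0.006 496 [0.552 0.197 0.008] max [0.594 0.233 0.013] rect [0.552 0.198] [0.085 0.07 ] 0.5
0.02 186 [0.512 0.197 0.034] max [0.517 0.233 0.05 ] rect [0.513 0.197] [0.071 0.009] 89.4
0.05 194 [0.512 0.196 0.066] max [0.516 0.234 0.08 ] rect [0.512 0.198] [0.008 0.072] 1.4
0.08 179 [0.512 0.197 0.093] max [0.516 0.232 0.113] rect [0.511 0.198] [0.01 0.07] 0.7
```

View pics/end.png

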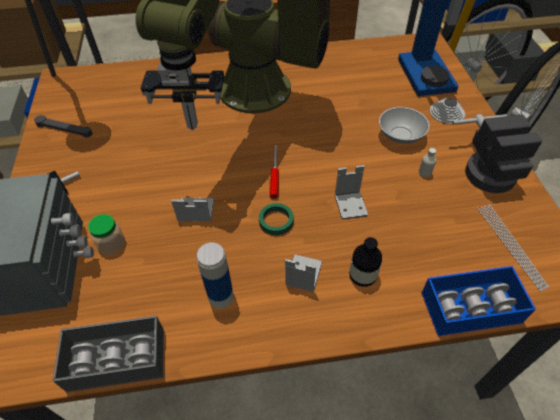

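Both rests now stand, the tall one at (350,190) and the short one at (193,208). The bystanders are at the same pixels as before and the arm is clear of everything.

```bash
python3 -c "
from station import ctrl
print(ctrl.hand_in())"
```

```text
the job is handed in; nothing more can be done
None
```

Both fallen rests now stand upright on their feet with their heels about where they lay, the spare rest and the other things show no visible movement, and the job is handed in (no verdict was returned).

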